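Square up and pin a packing-plate stack

TASK

Pin up the vice packing: gently push the three loose plates on the jig base square against both of its fences, so that their holes line up, and pass the pin from the wooden block down through all three. The anchor hole in the base lies a little short of there, hidden under the plates: with the pin lightly pressed down, draw it and the plates back along the side fence, feeling for the hole until the pin drops in. Press it fully home with hand pressure only, its collar resting on the top plate, let go, and leave the loose tools lying where they are.

Things in the scene. Friction and masses are not known exactly. Their poses are not given: they have to be found in the camera images.
- base: Fixed dark steel jig base, 114 x 104 x 30 mm high; origin at the centre of its underside. Fences along its +x and +y edges. Hidden under the plates is the 16 mm anchor hole, 4 to 9 mm from the point corner straight towards the base's -x (where, is not told). In it a friction plug stands 4 to 10 mm deep; the pin must drive it down, about 6 N all the way; it does not spring back.
- fence: Two rigid steel fences on the base, 12 mm thick, 26 mm high; origin on the base's top above its origin, axes as the base's. Inner face of the +x fence at x +45 mm (from y -12 to +38), of the +y fence at y +40 mm (from x -15 to +43). A plate touching both has its hole over the point corner. Sliding the pack takes a few N; the force rises at the stop, over 60 N spoils the jig.
- plate_low: Lowest of three equal loose metal plates, 70 (its x) x 60 (its y) x 10 mm, 0.12 kg, lying flat on one another on the base, each pushed some 5 to 18 mm away from both fences and turned by up to 0.12 rad. Smooth and lightly oiled, it slides easily. Origin at the centre of its underside. A 16 mm round hole goes through its centre.
- plate_mid: Middle plate, same size (its underside 40 mm above the bench).
- plate_top: Top plate, same size (its underside 50 mm, its upper face 60 mm above the bench).
- plate_low_hole (a point): Centre of the lowest plate's hole, at half the plate's thickness.
- plate_mid_hole (a point): Centre of the middle plate's hole, at half the plate's thickness.
- plate_top_hole (a point): Centre of the top plate's hole, at half the plate's thickness.
- stand: Fixed wooden block 64 x 64 x 40 mm high with a 16 mm hole, 32 mm deep, in the centre of its top, in which the pin stands; origin at the centre of its underside.
- pin: Steel pin, 87 mm long, 0.1 kg, standing upright in the stand. Origin at the centre of its foot, z up along the pin. From the foot: 50 mm of round shank 14 mm thick (the first 3 mm bevelled to 11 mm), a round collar 24 mm wide and 5 mm thick, then a flat grip 32 mm high, 26 mm along its x and 16 mm thick along its y (grip it across y).
- pin_foot (a point): Centre of the pin's foot; 20 mm below the base's top when the pin is home.
- pin_collar (a point): Centre of the underside of the pin's collar, 50 mm above its foot.
- spanner: Loose open-ended spanner, 42 x 164 x 6 mm, lying on the bench; not to be moved.
- rubbing_stone: Loose grey rubbing stone, 32 x 100 x 22 mm, lying on the bench; not to be moved.
- corner (a point): Point on the top of the base (30 mm above the bench), at the base's x +10, y +10 mm: here the plates' holes are when the plates touch both fences. Not the anchor hole.

How it is judged:
On the way, in this order (a step that is already met when the one before it is completed fails the run):
1. the three plates are knocked up to both fences (each hole within 2 mm of the point corner) (horizontal distance between each of plate_low_hole, plate_mid_hole, plate_top_hole and corner below 0.002 m), for 0.2 s.
2. the pin is through all three plates and pressed home in the anchor hole (z of pin_foot in the frame of corner below -0.0185 m and x of pin_foot in the frame of corner between -0.011 and -0.002 m and y of pin_foot in the frame of corner between -0.0025 and 0.0025 m and horizontal distance between each of plate_low_hole, plate_mid_hole, plate_top_hole and pin_foot below 0.0025 m), for 0.2 s.
At the end, for the whole second after the job is handed in: Pin released, at rest, upright within 0.06 rad in the anchor hole (2 to 11 mm back from corner, within 2.5 mm sideways), foot 18.5 mm or more below the base top; plates flat on one another on the base (raised at most 1.5 mm), holes within 2.5 mm of the pin, square to the base within 0.06 rad (all of step 2 and angle between the z axis of pin and the z axis of base, either way round below 0.06 rad and angle between the x axis of each of plate_low, plate_mid, plate_top and the x axis of base, either way round below 0.06 rad and z of plate_low_hole in the frame of corner below 0.0065 m and z of plate_mid_hole in the frame of corner below 0.0165 m and z of plate_top_hole in the frame of corner below 0.0265 m and linear speed of pin below 0.01 m/s); the robot touches nothing.
It fails at once if the plates or the gripper press on the fences with more than 60 N (contact force between fence and anything else above 60 N).
It fails at once if the pin presses on a plate or on the base with more than 60 N (contact force between pin and plate_top above 60 N or contact force between pin and plate_mid above 60 N or contact force between pin and plate_low above 60 N or contact force between pin and base above 60 N).
It fails at once if the spanner or the rubbing stone is moved by more than 15 mm (distance of any of spanner, rubbing_stone from where it was at the start of the episode above 0.015 m).
It also fails if it takes over 72 s, if anything falls off the work surface, if the arm or the gripper's body presses on something with over 40 N, if the wrist force passes 120 N, or if a joint passes its speed limit or range.

ROBOT

A 6-joint arm with a two-finger parallel gripper is mounted at the origin on a cart in front of the work surface, level with it; the furniture and walls round the work are solid. World frame = base frame: x ahead of the robot, y to its left, z up, the work surface at z = 0. Lengths are in m, angles in rad, forces in N, time in s.
With the tool pointing down it reaches from about 0.4 to 0.825 m from the base axis. Payload 7 kg.
Tool frame: the origin (TCP) lies between the finger pads; the fingertips stand 8 mm ahead of it and the grasp point (between the pads) lies 11 mm behind it (arm.finger_overhang is the distance from the TCP to the fingertips, in m); z points along the fingers, y is the line along which they close (so a half turn about z gives the same grasp; the last joint's range is limited). The gripper opens to 88 mm and grips with 3 to 60 N. Pads are 19 mm wide; open, the fingers measure 130 mm over their backs; the gripper's body (78 mm by 193 mm) begins 47 mm behind the grasp point.
Start: joints at [1.464, 0.359, 0.012, 0, -1.224, -0.288], TCP at [0.26, 0.623, 0.235] pointing down, gripper open.
Joint ranges: [-3.07, 3.07], [-1.43, 2.12], [-1.02, 1.25], [-3.03, 1.67], [-3.05, -0], [-3.03, 3.03]. Speed limits (rad/s): [2.39, 2.39, 3.01, 3.14, 3.14, 3.14].

INTERFACE

Orientations are given as [roll, pitch, yaw] about the fixed x, y, z axes, in that order (R = Rz(yaw) Ry(pitch) Rx(roll)).
In Python, from station import arm gives the robot as it stands.
- The arm moves only by the tool move_arm, never from a script. Its argument "rows" is text: rows parted by semicolons, each of 7 numbers parted by spaces: the turn, a rotation vector about the tool's x, y, z in degrees, then the shift along the tool's x, y, z in m, then the finger opening in m, from 0 to 0.0876. A call has 1 to 8 rows; each row shifts and turns the commanded pose from where the row before left it, along the tool's axes as they then stand; what a row does not reach is not made up. A row lasts 1/8 s, in which the tool goes at most 62.5 mm and 10.7 degrees, less where a joint would pass 70% of its speed; a pose out of reach is approached as far as the arm can. A call is refused whole if a number of a shift passes 0.0625 or a number of a turn 10.7, either way. A call with a gripper value outside its range is refused whole. The fingers move at their own pace and stop on an object; "squeeze" is the grip in N (left out, the last holds). Time passes only in rows, so rows that do not move let the fingers close. It gives the time, the measured TCP pose, the force, the opening and the grip force at its end, in the units of the state.
- arm.get_state(): the state, without advancing time (a new reading comes with each control period).
- arm.grab_frame(name): name is "scene" or "side" or "wrist"; returns (picture, depth): 400x640x3 uint8, blue, green, red; 400x640 float32, m along the optical axis (not along the pixel's ray), 0 where there is no reading.
- arm.camera_model(name): a dict with "mtx" (3x3 intrinsics, pixels), "camera_from_world" (4x4, takes a point from world to camera coordinates); the wrist camera has in their place "mount" (4x4, takes a point from camera to tool coordinates, whose origin is the TCP and whose axes are the flange's). Camera axes: x right, y down, z forward; pixel columns grow to the right and rows downward; lengths in m; the calibration is good to about 2 mm. A picture is of the moment at which its call begins: read the wrist's pose just before it. camera_model takes no time and is no camera call.
- arm.job_done(): hands the job in; it is judged then, once.
The state is a dict: "t": time; "q": joint angles; "qd": joint speeds; "joint_efforts": joint torques, N m; "eef_pos": TCP position; "ee_rot": TCP orientation; "force": force on the tool from outside, world axes, zero at the start; "moment": the same for the moment, N m; "width": finger opening in m; "gripper_force": force on a finger pad.
Only numpy, scipy, OpenCV 4.12 (cv2) and the standard library are available. Lean on these libraries where they do the work, as an engineer would, in place of code of your own. Each camera call takes 0.05 s, during which the arm holds its last target. There are 200 camera calls.

## Working session

There is one attempt and no reset: what is moved stays moved. The work goes in short steps, Python scripts to look and compute and a tool call to move; the robot and the scene stay as the last step left them, time stands still between calls to the robot, and variables do not carry over. Pictures are saved under pics/ and viewed, at most 10 in all, crops included, and the job is handed in when it is done.

Besides the shell and the picture viewer there is one more tool, called after "Emit:" by a JSON object that holds its "fn" and its "kwargs". move_arm: Moves the arm, as the interface text tells. Its arguments: {"type":"object","properties":{"rows":{"type":"string"},"squeeze":{"type":"number"}},"required":["rows"]}

```bash
ls; mkdir -p pics
cat > h.py <<'E'
import numpy as np, cv2
from station import arm
from scipy.spatial.transform import Rotation as R
def cam(name):
    s=arm.get_state(); m=arm.camera_model(name)
    img,d=arm.grab_frame(name)
    if name=="wrist":
        T=np.eye(4); T[:3,:3]=R.from_euler('xyz',s["ee_rot"]).as_matrix(); T[:3,3]=s["eef_pos"]
        W=T@np.array(m["mount"])
    else: W=np.linalg.inv(np.array(m["camera_from_world"]))
    return img,d,np.array(m["mtx"]),W
def save(name,f):
    img,d,K,W=cam(name); cv2.imwrite(f"pics/{f}.png",img); np.savez(f"pics/{f}.npz",img=img,d=d,K=K,W=W)
def pts(f):
    z=np.load(f"pics/{f}.npz"); d=z["d"]; K=z["K"];W=z["W"]
    v,u=np.mgrid[:d.shape[0],:d.shape[1]]
    P=np.stack([(u-K[0,2])/K[0,0]*d,(v-K[1,2])/K[1,1]*d,d],-1)@W[:3,:3].T+W[:3,3]
    P[d==0]=np.nan
    return z["img"],P
def atz(f,uv,z):
    n=np.load(f"pics/{f}.npz");K=n["K"];W=n["W"]
    r=np.c_[(np.array(uv)-[K[0,2],K[1,2]])/[K[0,0],K[1,1]],np.ones(len(uv))]@W[:3,:3].T
    return W[:3,3]+r*((z-W[2,3])/r[:,2])[:,None]
E
python3 - <<'E'
from h import *
s=arm.get_state(); print(s)
for n in("scene","side","wrist"): save(n,n+"0")
a=[cv2.imread(f"pics/{n}0.png") for n in("scene","side")]
E
```

```text
pics
{'t': 0.0, 'q': array([ 1.46408377e+00,  3.59399118e-01,  1.10456425e-02, -3.44926444e-04,
       -1.22410335e+00, -2.88122372e-01]), 'qd': array([-0.00103049,  0.00036324, -0.00047643,  0.00048086,  0.00157836,
       -0.00015865]), 'joint_efforts': array([-1.04899147e-03, -5.82726359e+01,  2.93049645e+01,  6.99740946e+00,
        6.91365130e-03, -1.60767645e-04]), 'eef_pos': array([0.25947047, 0.62261256, 0.23360996]), 'ee_rot': array([ 3.13990846e+00, -1.60994604e-04, -3.94952270e-01]), 'force': array([ 0.25141582, -0.37078553, -0.04269982]), 'moment': array([-0.01677074, -0.03538413, -0.01300291]), 'gripper_force': 0.0, 'width': 0.08780612801859464}
```

View pics/scene0.png

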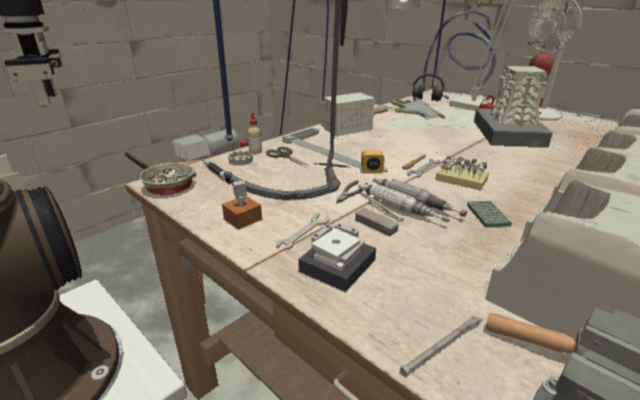

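View pics/wrist0.png

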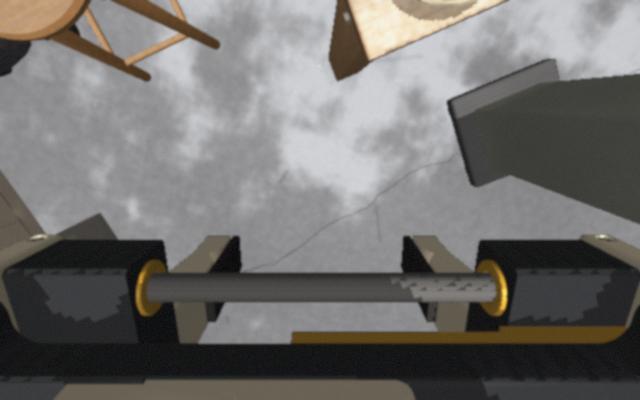

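The scene view shows the jig base at (338,258), the pin in its stand at (241,205), the spanner at (303,232) and the stone at (376,222). The wrist view shows only floor. Next I locate them in world coordinates.

Run:
```python
from h import *
img,P=pts("scene0")
for n,(u,v) in dict(plate=(335,243),pin=(240,188),stand=(232,210),spn1=(283,245),spn2=(325,217),stone=(376,219),basefront=(320,272)).items(): print(n,P[v,u].round(3))
c=img[150:300,200:420]; cv2.imwrite("pics/c0.png",cv2.resize(c,None,fx=3.6,fy=3.6,interpolation=cv2.INTER_CUBIC))
img,P=pts("side0")
m=(P[...,2]>.02)&(P[...,2]<.12)&(np.abs(P[...,0])<1)&(P[...,0]>.2); print(m.sum())
```

```text
plate [ 0.487 -0.128  0.048]
pin [0.461 0.131 0.083]
stand [0.435 0.133 0.037]
spn1 [ 0.461 -0.007 -0.002]
spn2 [ 0.605  0.009 -0.001]
stone [ 0.651 -0.103  0.02 ]
basefront [ 0.43  -0.144  0.021]
20003
```

View pics/c0.png

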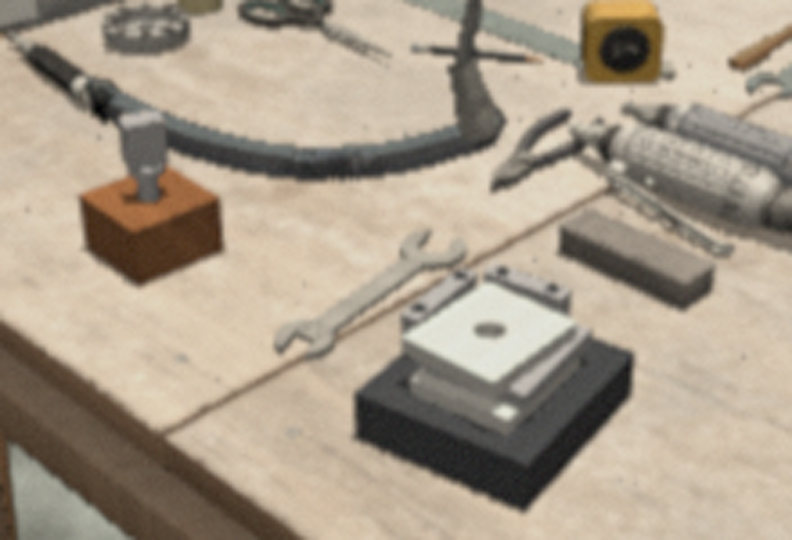

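The crop shows three staggered plates, with fences on the base's far and left sides, and the spanner just left of the base. I check for obstacles on the path and how the wrist camera is mounted.

Run:
```python
from h import *
img,P=pts("scene0")
m=(P[...,2]>.1)&(P[...,0]>.3)&(P[...,0]<.95)&(abs(P[...,1])<.75)
Q=P[m]; k=np.unique((Q[:,:2]/.05).round(),axis=0,return_inverse=True)
for i,c in enumerate(k[0]): 
    s=Q[k[1].ravel()==i]; print((c*.05).round(2),len(s),s[:,2].min().round(2),s[:,2].max().round(2)) if len(s)>5 else 0
print(arm.camera_model("wrist")); W=np.linalg.inv(arm.camera_model("side")["camera_from_world"]);print(W.round(2))
n=atz("scene0",[(200+x/3.6,150+y/3.6) for x,y in[(357,395),(522,480),(632,355)]],.03);print(n.round(3))
```

```text
[0.3 0.6] 15 0.39 0.44
[0.3  0.65] 116 0.29 0.39
[0.3 0.7] 59 0.3 0.33
[ 0.35 -0.6 ] 114 0.16 0.16
[ 0.35 -0.55] 1879 0.13 0.16
[0.35 0.7 ] 22 0.29 0.33
[ 0.4 -0.6] 128 0.13 0.16
[ 0.4  -0.55] 486 0.13 0.16
[ 0.45 -0.6 ] 274 0.13 0.16
[ 0.45 -0.55] 2802 0.11 0.16
[ 0.5  -0.55] 189 0.15 0.15
[ 0.6  -0.55] 1937 0.1 0.19
[ 0.6 -0.5] 2913 0.1 0.19
[ 0.6  -0.45] 2325 0.1 0.19
[ 0.6 -0.4] 451 0.1 0.18
[ 0.65 -0.55] 144 0.19 0.19
[ 0.65 -0.5 ] 567 0.18 0.19
[ 0.7  -0.55] 21 0.19 0.19
[ 0.7 -0.5] 458 0.15 0.19
[0.7  0.05] 160 0.1 0.45
[0.7 0.1] 888 0.1 0.45
[ 0.75 -0.5 ] 313 0.15 0.19
[ 0.75 -0.45] 1149 0.12 0.19
[ 0.75 -0.4 ] 223 0.11 0.18
[0.75 0.05] 60 0.36 0.45
[0.75 0.45] 44 0.1 0.13
[0.75 0.6 ] 678 0.1 0.44
[0.75 0.65] 23 0.11 0.42
[ 0.8 -0.5] 416 0.17 0.19
[ 0.8  -0.45] 485 0.17 0.19
[ 0.8 -0.4] 472 0.1 0.19
[ 0.85 -0.5 ] 211 0.19 0.19
[ 0.85 -0.45] 33 0.19 0.19
[ 0.9 -0.5] 117 0.19 0.19
[ 0.9  -0.45] 38 0.16 0.19
[ 0.95 -0.5 ] 37 0.19 0.19
[ 0.95 -0.45] 394 0.14 0.19
{'mtx': array([[317.88267875,   0.        , 320.96143478],
       [  0.        , 317.88267875, 197.94201992],
       [  0.        ,   0.        ,   1.        ]]), 'mount': array([[ 3.13868882e-04, -9.57907910e-01, -2.87075491e-01,
         7.74586087e-02],
       [ 9.99999931e-01,  2.43248134e-04,  2.81666500e-04,
        -1.70424042e-04],
       [-1.99979990e-04, -2.87075559e-01,  9.57907920e-01,
        -1.50366959e-01],
       [ 0.00000000e+00,  0.00000000e+00,  0.00000000e+00,
         1.00000000e+00]])}
[[-1.   -0.03  0.05  0.49]
 [-0.06  0.59 -0.81  0.69]
 [-0.01 -0.81 -0.59  0.58]
 [ 0.    0.    0.    1.  ]]
[[ 0.42  -0.1    0.03 ]
 [ 0.429 -0.204  0.03 ]
 [ 0.547 -0.18   0.03 ]]
```

View pics/side0.png

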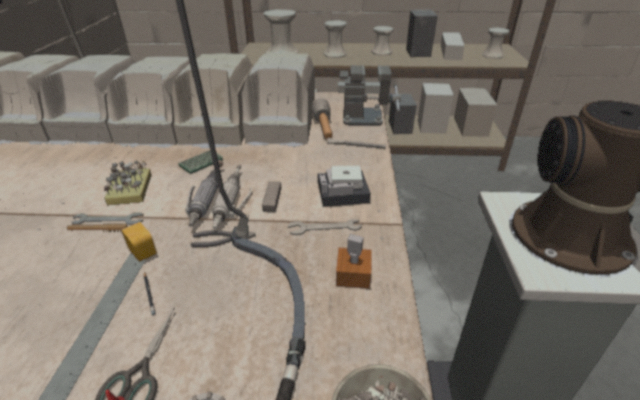

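The side view confirms the layout: base at (343,186), stand at (354,265), spanner at (325,226), stone at (271,195). There is a post at world (0.70,0.07). I move the wrist over the base.

Emit:
{"fn": "move_arm", "kwargs": {"rows": "0 0 0 0.032 0.038 -0.0022 0.0876;0 0 0 0.032 0.038 -0.0022 0.0876;0 0 0 0.032 0.038 -0.0022 0.0876;0 0 0 0.032 0.038 -0.0022 0.0876;0 0 0 0.032 0.038 -0.0022 0.0876;0 0 0 0.032 0.038 -0.0022 0.0876;0 0 0 0.032 0.038 -0.0022 0.0876;0 0 0 0.032 0.038 -0.0022 0.0876"}}

```text
t: 1.15
eef_pos: [0.3791, 0.2423, 0.2523]
ee_rot: [-3.141, -0.0, -0.394]
force: [1.9, -0.1, 0.0]
width: 0.088
gripper_force: 0.0
```

Emit:
{"fn": "move_arm", "kwargs": {"rows": "0 0 0 0.032 0.038 -0.0022 0.0876;0 0 0 0.032 0.038 -0.0022 0.0876;0 0 0 0.032 0.038 -0.0022 0.0876;0 0 0 0.032 0.038 -0.0022 0.0876;0 0 0 0.032 0.038 -0.0022 0.0876;0 0 0 0.032 0.038 -0.0022 0.0876;0 0 0 0.032 0.038 -0.0022 0.0876;0 0 0 0.032 0.038 -0.0022 0.0876"}}

```text
t: 2.15
eef_pos: [0.4985, -0.1368, 0.2698]
ee_rot: [-3.141, -0.0, -0.395]
force: [0.5, 0.9, 0.5]
width: 0.088
gripper_force: 0.0
```

Emit:
{"fn": "move_arm", "kwargs": {"rows": "0 0 -10 0 0 0 0;0 0 -10 0 0 0 0;0 0 -10 0 0 0 0;0 0 0 0 0 0 0;0 0 0 0 0 0 0"}}

```text
t: 2.78
eef_pos: [0.4983, -0.1351, 0.2697]
ee_rot: [-3.142, 0.0, 0.125]
force: [-0.6, 0.4, 0.6]
width: 0.0434
gripper_force: 0.0
```

Run:
```python
from h import *
s=arm.get_state();print(s["eef_pos"],s["ee_rot"],s["width"],s["force"])
save("wrist","w1")
```

```text
[ 0.49831308 -0.13505079  0.26969142] [-3.14152387e+00  1.60717487e-04  1.25017253e-01] 0.043368006858980186 [-0.61030744  0.42151651  0.56397675]
```

View pics/w1.png

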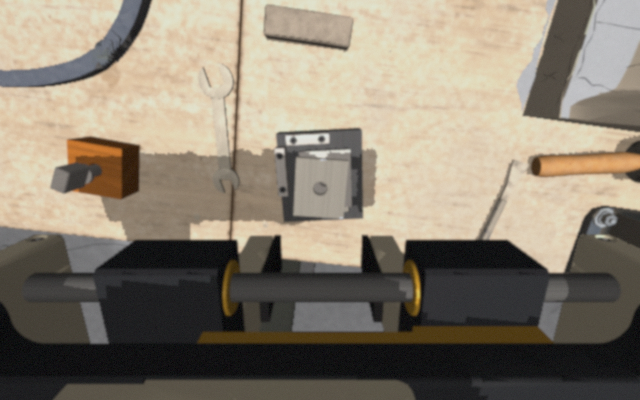

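The wrist view shows the base spanning (278–362, 128–222), the fences at top and left, the plate hole at (320,188), and the pin and stand at left (100,170). I enlarge the crops.

Run:
```python
from h import *
img=cv2.imread("pics/w1.png")
a=cv2.resize(img[120:230,260:380],None,fx=5,fy=5,interpolation=cv2.INTER_CUBIC)
b=cv2.resize(img[125:215,40:150],(290,237),interpolation=cv2.INTER_CUBIC)
o=np.zeros((550,800,3),np.uint8); o[:550,:600]=a; o[:164,600:]=cv2.resize(img[125:215,40:150],(200,164))
cv2.imwrite("pics/c1.png",o)
_,P=pts("w1")
for z0,z1 in((.052,.068),(.022,.034)):
    m=(P[...,2]>z0)&(P[...,2]<z1); m[235:]=0; m[:,:262]=0;m[:,380:]=0
    Q=P[m][:,:2].astype(np.float32); print(z0,cv2.minAreaRect(Q),np.median(P[m][:,2]),m.sum())
for z0,z1 in((.03,.045),(.08,.11)):
    m=(P[...,2]>z0)&(P[...,2]<z1); m[235:]=0; m[:,150:]=0
    Q=P[m][:,:2].astype(np.float32); print(z0,cv2.minAreaRect(Q),np.median(P[m][:,2]),m.sum())
```

```text
0.052 ((0.4938146471977234, -0.1222127228975296), (0.09962163865566254, 0.08581559360027313), 2.737299680709839) 0.059757258185755446 3891
0.022 ((0.5548622012138367, -0.12203013896942139), (0.2554609775543213, 0.10589873045682907), 11.153546333312988) 0.02954969093976506 4103
0.03 ((0.4636741876602173, 0.13889950513839722), (0.06597326695919037, 0.06478267908096313), 87.21826934814453) 0.04003817212709315 2455
0.08 ((0.46382609009742737, 0.13792411983013153), (0.017115969210863113, 0.02677704393863678), 69.48734283447266) 0.09402496134336125 633
```

View pics/c1.png

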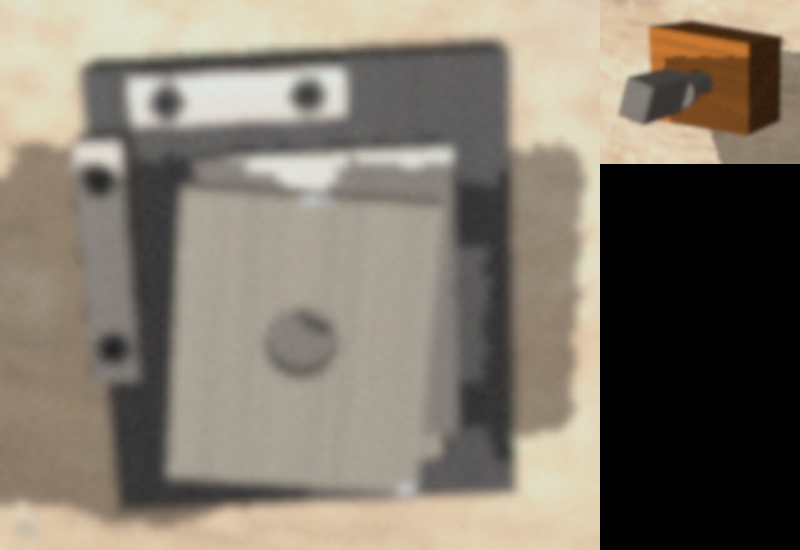

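The enlarged crop shows the fence-top, base and top-plate corners clearly. I fit the poses.

```bash
cat > fit.py <<'E'
from h import *
def rig(A,B):
    A=np.array(A,float);B=np.array(B)[:,:2];a=A-A.mean(0);b=B-B.mean(0)
    th=np.arctan2((a[:,0]*b[:,1]-a[:,1]*b[:,0]).sum(),(a*b).sum()); c,s=np.cos(th),np.sin(th);Rm=np.array([[c,-s],[s,c]])
    t=B.mean(0)-Rm@A.mean(0); return th,t,Rm,(A@Rm.T+t-B)*1e3
E
python3 - <<'E'
from fit import *
cr=lambda L:[(260+(x-2)/5,120+(y-2)/5) for x,y in L]
F=atz("w1",cr([(127,80),(346,68),(349,117),(132,130),(72,143),(124,140),(139,380),(97,384)]),.056)
Bm=[(57,38),(57,-12),(45,-12),(45,38),(43,52),(43,40),(-15,40),(-15,52),(57,-52),(-57,-52),(-57,52)]
G=atz("w1",cr([(507,42),(515,490),(120,507)]),.03)
th,t,Rm,e=rig(np.array(Bm)/1e3,np.r_[F,G]);print("base",th,t,e.round(1).tolist())
print("corner",Rm@[.01,.01]+t)
T=atz("w1",cr([(180,185),(445,205),(418,492),(165,478)]),.06)
tp=rig(np.array([(35,30),(35,-30),(-35,-30),(-35,30)])/1e3,T);print("top",tp[0],tp[1],tp[3].round(1).tolist(),"in base",Rm.T@(tp[1]-t))
H=atz("w1",cr([(301,342)]),.06);print("hole",H,Rm.T@(H[0,:2]-t))
E
```

```text
base 0.1780954309203705 [ 0.48627202 -0.13636867] [[0.9, 0.4], [0.9, -0.1], [-0.1, -0.1], [0.1, 0.5], [0.3, 0.6], [0.3, 0.5], [-0.4, -1.0], [-0.3, 1.0], [-0.7, -1.0], [-0.0, -0.6], [-0.8, -0.2]]
corner [ 0.4943423  -0.12475529]
top 0.05595922549354426 [ 0.47958452 -0.1360169 ] [[-0.4, -0.3], [-0.1, 0.4], [-0.1, 0.4], [0.6, -0.5]] in base [-0.00651941  0.00153093]
hole [[ 0.48002477 -0.13574529  0.06      ]] [-0.006038    0.00172025]
```

Base fit: yaw 0.178, centre (0.4863,−0.1364), residual under 1 mm. I go down behind the plates' −x side.

Emit:
{"fn": "move_arm", "kwargs": {"rows": "0 0 -3.04 0 0 0 0.015;0 0 0 -0.041 -0.0053 0 0.015;0 0 0 -0.041 -0.0053 0.01 0.015;0 0 0 0 0 0.05 0.015;0 0 0 0 0 0.05 0.015;0 0 0 0 0 0.05 0.015;0 0 0 0 0 0.05 0.015;0 0 0 0 0 0.0137 0.015"}}

```text
t: 3.82
eef_pos: [0.4137, -0.1396, 0.0434]
ee_rot: [-3.141, 0.005, 0.179]
force: [0.1, 0.3, 1.3]
width: 0.015
gripper_force: 0.0
```

Emit:
{"fn": "move_arm", "kwargs": {"rows": "0 0 0 0 0 0.004 0.015;0 0 0 0 0 0 0.015"}}

```text
t: 4.08
eef_pos: [0.4163, -0.1395, 0.0425]
ee_rot: [3.141, -0.001, 0.181]
force: [-0.2, 0.6, -0.7]
width: 0.0151
gripper_force: 0.0
```

Emit:
{"fn": "move_arm", "kwargs": {"rows": "0 0 0 0.005 0 0 0.015;0 0 0 0.005 0 0 0.015;0 0 0 0.004 0 0 0.015;0 0 0 0.004 0 0 0.015;0 0 0 0.003 0 0 0.015;0 0 0 0.003 0 0 0.015;0 0 0 0.002 0 0 0.015;0 0 0 0.002 0 0 0.015"}}

```text
t: 5.08
eef_pos: [0.4428, -0.1345, 0.0419]
ee_rot: [-3.141, 0.001, 0.182]
force: [-2.3, -0.8, 1.1]
width: 0.0149
gripper_force: 1.6
```

Emit:
{"fn": "move_arm", "kwargs": {"rows": "0 0 0 0.001 0 0 0.015;0 0 0 0.001 0 0 0.015"}}

```text
t: 5.32
eef_pos: [0.4453, -0.1341, 0.042]
ee_rot: [-3.142, 0.0, 0.182]
force: [-3.0, -0.9, -0.2]
width: 0.015
gripper_force: 1.3
```

Emit:
{"fn": "move_arm", "kwargs": {"rows": "0 0 0 0.001 0 0 0.015;0 0 0 0.001 0 0 0.015;0 0 0 0.001 0 0 0.015;0 0 0 0 0 0 0.015"}}

```text
t: 5.82
eef_pos: [0.4485, -0.1335, 0.0421]
ee_rot: [3.142, -0.0, 0.182]
force: [-2.2, -0.6, -1.2]
width: 0.0148
gripper_force: 1.1
```

Emit:
{"fn": "move_arm", "kwargs": {"rows": "0 0 0 0.001 0 0 0.015;0 0 0 0 0 0 0.015"}}

```text
t: 6.08
eef_pos: [0.4489, -0.1334, 0.042]
ee_rot: [-3.142, 0.001, 0.182]
force: [-3.3, -0.4, 0.7]
width: 0.0152
gripper_force: 2.0
```

Emit:
{"fn": "move_arm", "kwargs": {"rows": "0 0 0 0.001 0 0 0.015;0 0 0 0 0 0 0.015"}}

```text
t: 6.32
eef_pos: [0.4489, -0.1334, 0.0419]
ee_rot: [-3.141, 0.002, 0.181]
force: [-6.1, -1.9, 2.9]
width: 0.0152
gripper_force: 3.3
```

Emit:
{"fn": "move_arm", "kwargs": {"rows": "0 0 0 0.001 0 0 0.015;0 0 0 0 0 0 0.015"}}

```text
t: 6.58
eef_pos: [0.449, -0.1334, 0.0417]
ee_rot: [-3.141, 0.004, 0.181]
force: [-9.0, -2.2, 4.1]
width: 0.0148
gripper_force: 4.4
```

Emit:
{"fn": "move_arm", "kwargs": {"rows": "0 0 0 0.001 0 0 0.015;0 0 0 0 0 0 0.015"}}

```text
t: 6.82
eef_pos: [0.449, -0.1334, 0.0415]
ee_rot: [-3.141, 0.006, 0.181]
force: [-10.1, -2.6, 5.4]
width: 0.0148
gripper_force: 5.5
```

The +x stop is reached. I go round to the −y side.

Emit:
{"fn": "move_arm", "kwargs": {"rows": "0 0 0 -0.01 0 0 0.015;0 0 0 0 0 -0.04 0;0 0 0 0.0265 0.039 0 0;0 0 0 0.0265 0.039 0 0;0 0 0 0 0 0 0;0 0 0 0 0 0.04 0;0 0 0 0 0 0 0"}}

```text
t: 7.7
eef_pos: [0.5068, -0.2014, 0.0402]
ee_rot: [-3.14, 0.004, 0.182]
force: [0.1, -0.5, 0.2]
width: 0.0006
gripper_force: 0.0
```

Emit:
{"fn": "move_arm", "kwargs": {"rows": "0 0 0 0 -0.005 0 0;0 0 0 0 -0.005 0 0;0 0 0 0 -0.004 0 0;0 0 0 0 -0.003 0 0;0 0 0 0 -0.003 0 0;0 0 0 0 -0.002 0 0;0 0 0 0 -0.002 0 0"}}

```text
t: 8.57
eef_pos: [0.5045, -0.1782, 0.0422]
ee_rot: [3.141, -0.0, 0.182]
force: [-0.2, -3.1, 1.4]
width: 0.0005
gripper_force: 1.3
```

Emit:
{"fn": "move_arm", "kwargs": {"rows": "0 0 0 0 -0.001 0 0;0 0 0 0 -0.001 0 0;0 0 0 0 0 0 0"}}

```text
t: 8.95
eef_pos: [0.504, -0.1762, 0.0421]
ee_rot: [3.142, -0.0, 0.182]
force: [0.7, -2.9, 0.6]
width: 0.0004
gripper_force: 1.1
```

Emit:
{"fn": "move_arm", "kwargs": {"rows": "0 0 0 0 -0.001 0 0;0 0 0 0 0 0 0"}}

```text
t: 9.2
eef_pos: [0.5037, -0.1752, 0.042]
ee_rot: [-3.142, 0.0, 0.182]
force: [0.5, -2.1, 1.6]
width: 0.0003
gripper_force: 1.2
```

Emit:
{"fn": "move_arm", "kwargs": {"rows": "0 0 0 0 -0.001 0 0;0 0 0 0 0 0 0"}}

```text
t: 9.45
eef_pos: [0.5035, -0.1741, 0.0421]
ee_rot: [-3.142, -0.0, 0.182]
force: [1.5, -2.3, 2.1]
width: 0.0005
gripper_force: 1.1
```

Emit:
{"fn": "move_arm", "kwargs": {"rows": "0 0 0 0 -0.001 0 0;0 0 0 0 0 0 0"}}

```text
t: 9.7
eef_pos: [0.5033, -0.1731, 0.042]
ee_rot: [-3.142, 0.0, 0.182]
force: [0.5, -2.3, 0.7]
width: 0.0002
gripper_force: 1.1
```

Emit:
{"fn": "move_arm", "kwargs": {"rows": "0 0 0 0 -0.001 0 0;0 0 0 0 -0.001 0 0;0 0 0 0 0 0 0"}}

```text
t: 10.07
eef_pos: [0.5029, -0.1712, 0.042]
ee_rot: [-3.142, 0.0, 0.182]
force: [1.1, -2.8, 0.2]
width: 0.0004
gripper_force: 1.4
```

Emit:
{"fn": "move_arm", "kwargs": {"rows": "0 0 0 0 -0.001 0 0;0 0 0 0 -0.001 0 0;0 0 0 0 0 0 0"}}

```text
t: 10.45
eef_pos: [0.5029, -0.1708, 0.0424]
ee_rot: [3.14, 0.0, 0.182]
force: [1.6, -14.8, 0.7]
width: 0.0004
gripper_force: 7.2
```

Emit:
{"fn": "move_arm", "kwargs": {"rows": "0 0 0 0 -0.001 0 0;0 0 0 0 -0.001 0 0;0 0 0 0 0 0 0"}}

```text
t: 10.82
eef_pos: [0.503, -0.1705, 0.043]
ee_rot: [3.138, -0.0, 0.183]
force: [2.3, -26.7, 2.5]
width: 0.0004
gripper_force: 13.3
```

Stopped at the +y fence. I repeat the x push to make sure.

Emit:
{"fn": "move_arm", "kwargs": {"rows": "0 0 0 0 0.012 0 0;0 0 0 0 0 -0.04 0.015;0 0 0 -0.028 -0.0275 0 0.015;0 0 0 -0.028 -0.0275 0 0.015;0 0 0 0 0 0 0.015;0 0 0 0 0 0.04 0.015;0 0 0 0 0 0 0.015;0 0 0 0.003 0 0 0.015"}}

```text
t: 11.82
eef_pos: [0.4428, -0.1348, 0.0425]
ee_rot: [3.142, 0.001, 0.182]
force: [0.5, -0.0, 0.1]
width: 0.0151
gripper_force: 0.0
```

Emit:
{"fn": "move_arm", "kwargs": {"rows": "0 0 0 0.002 0 0 0.015;0 0 0 0.002 0 0 0.015;0 0 0 0.001 0 0 0.015;0 0 0 0.001 0 0 0.015;0 0 0 0 0 0 0.015"}}

```text
t: 12.45
eef_pos: [0.4483, -0.1336, 0.0421]
ee_rot: [3.142, -0.0, 0.182]
force: [0.0, -0.4, -0.5]
width: 0.0149
gripper_force: 0.0
```

Emit:
{"fn": "move_arm", "kwargs": {"rows": "0 0 0 0.001 0 0 0.015;0 0 0 0.001 0 0 0.015;0 0 0 0.001 0 0 0.015;0 0 0 0.001 0 0 0.015;0 0 0 0 0 0 0.015"}}

```text
t: 13.08
eef_pos: [0.4489, -0.1333, 0.0413]
ee_rot: [-3.141, 0.006, 0.181]
force: [-8.6, -1.4, 4.6]
width: 0.0152
gripper_force: 4.3
```

Emit:
{"fn": "move_arm", "kwargs": {"rows": "0 0 0 0.001 0 0 0.015;0 0 0 0.001 0 0 0.015;0 0 0 0.001 0 0 0.015;0 0 0 0 0 0 0.015"}}

```text
t: 13.58
eef_pos: [0.4489, -0.1333, 0.0406]
ee_rot: [-3.14, 0.011, 0.18]
force: [-14.7, -3.8, 7.2]
width: 0.0152
gripper_force: 7.4
```

Both stops are confirmed. I rise and look.

Emit:
{"fn": "move_arm", "kwargs": {"rows": "0 0 0 -0.012 0 0 0.015;0 0 0 0 0 -0.05 0.015;0 0 0 0.015 0 -0.06 0.015;0 0 0 0.015 0 -0.05 0.015;0 0 0 0 0 0 0.015;0 0 0 0 0 0 0.015"}}

```text
t: 14.32
eef_pos: [0.4728, -0.1288, 0.202]
ee_rot: [-3.141, -0.001, 0.182]
force: [-0.1, 0.4, -1.8]
width: 0.0148
gripper_force: 0.0
```

Run:
```python
from h import *
s=arm.get_state();print(s["eef_pos"],s["ee_rot"],s["t"])
save("wrist","w2")
img=cv2.imread("pics/w2.png")
n=np.load("pics/w2.npz");K=n["K"];W=np.linalg.inv(n["W"])
p=W[:3,:3]@[.4943,-.1248,.06]+W[:3,3]; u=(K@p)[:2]/p[2]; print(u)
x0,y0=int(u[0])-75,int(u[1])-70;print(x0,y0)
cv2.imwrite("pics/c2.png",cv2.resize(img[y0:y0+120,x0:x0+150],None,fx=5,fy=5,interpolation=cv2.INTER_CUBIC))
```

```text
[ 0.4728374  -0.12878687  0.20197672] [-3.14122400e+00 -1.24130536e-03  1.81876267e-01] 14.325
[321.21683257 165.33377151]
246 95
```

View pics/c2.png

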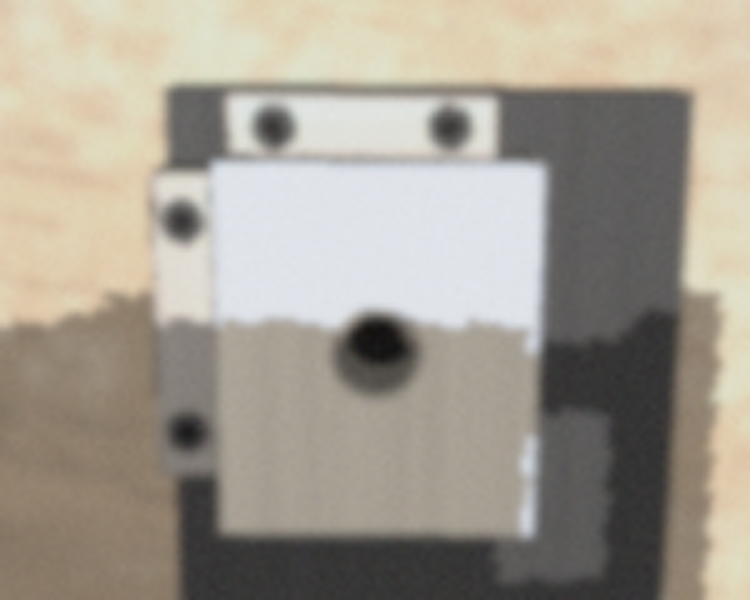

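All plates are flush with both fences, and the hole at crop (375,352) is clear through. I now go over the pin for a look.

Emit:
{"fn": "move_arm", "kwargs": {"rows": "0 0 0 0.0037 -0.0458 -0.007 0.04;0 0 0 0.0037 -0.0458 -0.007 0.04;0 0 0 0.0037 -0.0458 -0.007 0.04;0 0 0 0.0037 -0.0458 -0.007 0.04;0 0 0 0.0037 -0.0458 -0.007 0.04;0 0 0 0.0037 -0.0458 0 0.04;0 0 10.3 0 0 0 0.04;0 0 10.3 0 0 0 0.04"}}

```text
t: 15.38
eef_pos: [0.4442, 0.1456, 0.2355]
ee_rot: [3.14, 0.002, -0.182]
force: [0.4, -0.3, -0.3]
width: 0.04
gripper_force: 0.0
```

Emit:
{"fn": "move_arm", "kwargs": {"rows": "0 0 10.3 0 0 0 0.04;0 0 0 0 0 0 0.04;0 0 0 0 0 0 0.04"}}

```text
t: 15.75
eef_pos: [0.4448, 0.145, 0.2364]
ee_rot: [3.141, 0.001, -0.354]
force: [0.2, 0.6, 0.3]
width: 0.0402
gripper_force: 0.0
```

Run:
```python
from fit import *
s=arm.get_state();print(s["eef_pos"],s["ee_rot"],s["t"])
save("wrist","w3")
img,P=pts("w3")
for z0,z1 in((.036,.044),(.09,.10),(.088,.10)):
    m=(P[...,2]>z0)&(P[...,2]<z1)&(abs(P[...,0]-.46)<.06)&(abs(P[...,1]-.138)<.06); m[235:]=0
    if m.sum()>5: 
        Q=P[m][:,:2].astype(np.float32); print(z0,cv2.minAreaRect(Q),np.median(P[m][:,2]),m.sum(),Q.mean(0))
n=np.load("pics/w3.npz");K=n["K"];W=np.linalg.inv(n["W"])
p=W[:3,:3]@[.4638,.138,.095]+W[:3,3]; u=(K@p)[:2]/p[2]; print(u)
x0,y0=int(u[0])-75,max(0,int(u[1])-70);print(x0,y0)
cv2.imwrite("pics/c3.png",cv2.resize(img[y0:y0+120,x0:x0+150],None,fx=5,fy=5,interpolation=cv2.INTER_CUBIC))
cr=lambda L:[(246+(x-2)/5,95+(y-2)/5) for x,y in L]
T=atz("w2",cr([(212,163),(547,163),(537,537),(219,535)]),.06)
tp=rig(np.array([(35,30),(35,-30),(-35,-30),(-35,30)])/1e3,T);print("top",tp[0],tp[1],tp[3].round(1).tolist())
print(atz("w2",cr([(376,352)]),.06))
```

```text
[0.44475725 0.14500181 0.2363886 ] [ 3.14056456e+00  6.00971076e-04 -3.53614426e-01] 15.75
0.036 ((0.4637785255908966, 0.13858160376548767), (0.06403554230928421, 0.06425222009420395), 87.0075912475586) 0.04014775357311798 2808 [0.46645746 0.13770686]
0.09 ((0.4638267159461975, 0.13861636817455292), (0.015928270295262337, 0.026166291907429695), 72.48302459716797) 0.09495042476421167 465 [0.46439236 0.13842931]
0.088 ((0.46391063928604126, 0.1386423259973526), (0.015909509733319283, 0.026311608031392097), 73.07644653320312) 0.09492274216176069 474 [0.46460772 0.1383396 ]
[320.89069392 166.71130566]
245 96
top 0.17879156091975218 [ 0.49392076 -0.12499226] [[-0.0, -0.2], [-0.3, 0.1], [0.1, 0.7], [0.2, -0.6]]
[[ 0.49453913 -0.12436117  0.06      ]]
```

View pics/c3.png

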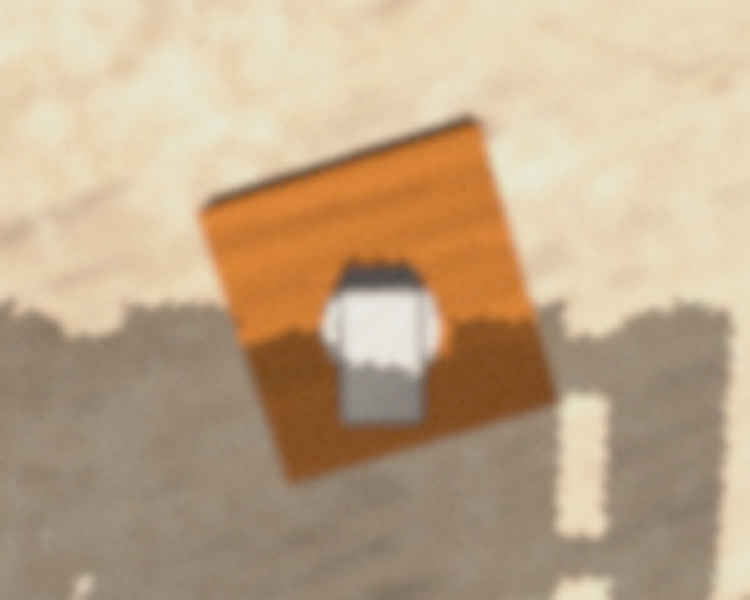

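The pin grip is aligned with the tool (centre at crop ≈(383,357)), and the stand is square around it. I descend and grip.

Emit:
{"fn": "move_arm", "kwargs": {"rows": "0 0 0 0.02 -0.0006 0 0.04;0 0 0 0 0 0.05 0.04;0 0 0 0 0 0.05 0.04;0 0 0 0 0 0.04 0.04;0 0 0 0 0 0.0234 0.04;0 0 0 0 0 0 0.04;0 0 0 0 0 0 0", "squeeze": 30}}

```text
t: 16.68
eef_pos: [0.4646, 0.1391, 0.0745]
ee_rot: [-3.141, -0.001, -0.356]
force: [0.6, 0.3, 1.2]
width: 0.0346
gripper_force: 0.0
```

Emit:
{"fn": "move_arm", "kwargs": {"rows": "0 0 0 0 0 0 0;0 0 0 0 0 0 0;0 0 0 0 0 0 0", "squeeze": 50}}

```text
t: 17.05
eef_pos: [0.4644, 0.139, 0.0745]
ee_rot: [-3.141, -0.001, -0.357]
force: [-0.5, -0.8, 6.9]
width: 0.0158
gripper_force: 50.0
```

Emit:
{"fn": "move_arm", "kwargs": {"rows": "0 0 0 0 0 -0.02 0;0 0 0 0 0 -0.03 0;0 0 0 0 0 -0.03 0;0 0 0 0.0201 0.0394 -0.01 0;0 0 0 0.0201 0.0394 0 0;0 0 0 0.0201 0.0394 0 0;0 0 0 0.0201 0.0393 0 0;0 0 0 0.0201 0.0393 0 0"}}

```text
t: 18.05
eef_pos: [0.4891, -0.082, 0.1638]
ee_rot: [-3.141, -0.0, -0.357]
force: [0.8, 0.2, -0.1]
width: 0.0153
gripper_force: 50.0
```

Emit:
{"fn": "move_arm", "kwargs": {"rows": "0 0 0 0.02 0.0393 0 0;0 0 -10.23 0 0 0 0;0 0 -10.23 0 0 0 0;0 0 -10.23 0 0 0 0;0 0 0 0 0 0 0;0 0 0 0 0 0 0"}}

```text
t: 18.8
eef_pos: [0.4942, -0.1244, 0.1637]
ee_rot: [-3.142, -0.0, 0.174]
force: [-1.1, 1.0, -0.9]
width: 0.0157
gripper_force: 50.0
```

Run:
```python
from h import *
s=arm.get_state();print(s["eef_pos"],s["ee_rot"],s["t"],s["force"],s["width"])
save("side","s4");save("scene","n4");save("wrist","w4")
C=np.array([.4942,-.1247]);a=.1785
print("tcp in corner frame",np.array([[np.cos(a),np.sin(a)],[-np.sin(a),np.cos(a)]])@(s["eef_pos"][:2]-C))
o=[]
for f in("s4","n4"):
    n=np.load(f"pics/{f}.npz");K=n["K"];W=np.linalg.inv(n["W"])
    p=W[:3,:3]@[.4942,-.1247,.09]+W[:3,3];u=((K@p)[:2]/p[2]).astype(int);print(f,u)
    o.append(cv2.resize(n["img"][u[1]-40:u[1]+40,u[0]-40:u[0]+40],(390,390),interpolation=cv2.INTER_CUBIC))
cv2.imwrite("pics/c4.png",np.hstack(o))
```

```text
[ 0.49415448 -0.12443452  0.16367189] [-3.14150978e+00 -3.20492935e-05  1.74305986e-01] 18.8 [-1.0606102   1.02982247 -0.88333716] 0.015669060406409585
tcp in corner frame [2.33630416e-06 2.69348903e-04]
s4 [339 163]
n4 [336 221]
```

View pics/c4.png

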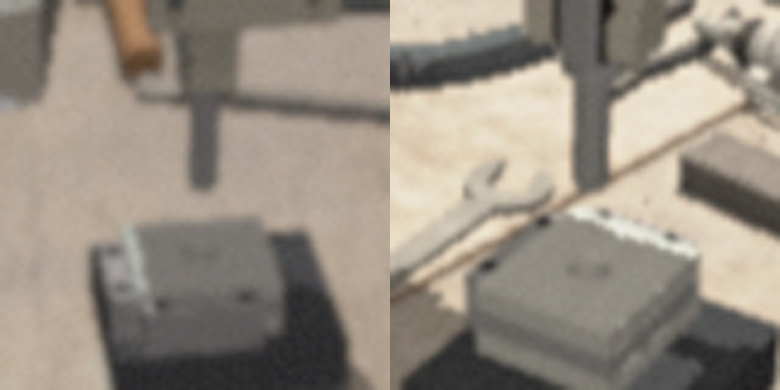

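The pin hangs upright over the hole. I descend through the plates, watching the force.

Emit:
{"fn": "move_arm", "kwargs": {"rows": "0 0 0 0 0 0.015 0;0 0 0 0 0 0.014 0;0 0 0 0 0 0.005 0;0 0 0 0 0 0.003 0;0 0 0 0 0 0.003 0;0 0 0 0 0 0.002 0;0 0 0 0 0 0 0"}}

```text
t: 19.82
eef_pos: [0.4943, -0.1245, 0.1217]
ee_rot: [-3.142, -0.0, 0.178]
force: [0.2, 0.0, -1.5]
width: 0.0153
gripper_force: 50.0
```

Emit:
{"fn": "move_arm", "kwargs": {"rows": "0 0 0 0 0 0.003 0;0 0 0 0 0 0.003 0;0 0 0 0 0 0.002 0;0 0 0 0 0 0 0"}}

```text
t: 20.32
eef_pos: [0.4941, -0.1245, 0.1134]
ee_rot: [-3.142, 0.0, 0.178]
force: [0.2, -1.2, -0.4]
width: 0.0158
gripper_force: 50.0
```

Emit:
{"fn": "move_arm", "kwargs": {"rows": "0 0 0 0 0 0.003 0;0 0 0 0 0 0.003 0;0 0 0 0 0 0.003 0;0 0 0 0 0 0.002 0;0 0 0 0 0 0.002 0;0 0 0 0 0 0 0"}}

```text
t: 21.08
eef_pos: [0.4941, -0.1245, 0.1005]
ee_rot: [3.142, 0.0, 0.178]
force: [-0.3, 0.6, -0.7]
width: 0.0158
gripper_force: 50.0
```

Emit:
{"fn": "move_arm", "kwargs": {"rows": "0 0 0 0 0 0.002 0;0 0 0 0 0 0.001 0;0 0 0 0 0 0.001 0;0 0 0 0 0 0 0"}}

```text
t: 21.58
eef_pos: [0.4942, -0.1245, 0.0966]
ee_rot: [3.142, 0.0, 0.178]
force: [0.9, -0.3, -0.6]
width: 0.0158
gripper_force: 50.0
```

Emit:
{"fn": "move_arm", "kwargs": {"rows": "0 0 0 0 0 0.001 0;0 0 0 0 0 0.001 0;0 0 0 0 0 0 0"}}

```text
t: 21.95
eef_pos: [0.4946, -0.1246, 0.0959]
ee_rot: [3.141, -0.001, 0.179]
force: [-3.6, 1.4, 11.4]
width: 0.0159
gripper_force: 50.0
```

Emit:
{"fn": "move_arm", "kwargs": {"rows": "0 0 0 0 0 0.001 0;0 0 0 0 0 0.001 0;0 0 0 0 0 0 0"}}

```text
t: 22.32
eef_pos: [0.495, -0.1247, 0.0955]
ee_rot: [3.14, -0.002, 0.18]
force: [-8.7, 3.3, 27.1]
width: 0.0158
gripper_force: 50.0
```

Touchdown on the base at TCP z≈0.0962. I ease to about 10 N and start drawing back along −x.

Emit:
{"fn": "move_arm", "kwargs": {"rows": "0 0 0 0 0 -0.002 0;0 0 0 -0.001 0 0 0;0 0 0 -0.001 0 0 0;0 0 0 0 0 0 0"}}

```text
t: 22.82
eef_pos: [0.494, -0.1247, 0.0961]
ee_rot: [3.141, -0.004, 0.179]
force: [0.3, 1.0, 7.8]
width: 0.0159
gripper_force: 50.0
```

Emit:
{"fn": "move_arm", "kwargs": {"rows": "0 0 0 -0.001 0 0 0;0 0 0 -0.001 0 0 0;0 0 0 0 0 0 0"}}

```text
t: 23.2
eef_pos: [0.4928, -0.125, 0.096]
ee_rot: [3.141, -0.005, 0.179]
force: [4.3, 1.9, 5.2]
width: 0.016
gripper_force: 50.0
```

Emit:
{"fn": "move_arm", "kwargs": {"rows": "0 0 0 -0.001 0 0.0003 0;0 0 0 -0.001 0 0 0;0 0 0 0 0 0 0"}}

```text
t: 23.58
eef_pos: [0.4886, -0.1255, 0.0945]
ee_rot: [-3.142, -0.001, 0.178]
force: [1.7, -1.0, 0.4]
width: 0.0156
gripper_force: 50.0
```

Emit:
{"fn": "move_arm", "kwargs": {"rows": "0 0 0 -0.001 0 0 0;0 0 0 0 0 0 0"}}

```text
t: 23.82
eef_pos: [0.487, -0.1258, 0.094]
ee_rot: [-3.141, 0.001, 0.178]
force: [2.0, 1.2, -0.6]
width: 0.0156
gripper_force: 50.0
```

Emit:
{"fn": "move_arm", "kwargs": {"rows": "0 0 0 -0.001 0 0 0;0 0 0 0 0 0 0"}}

```text
t: 24.08
eef_pos: [0.4865, -0.1259, 0.0943]
ee_rot: [-3.142, -0.0, 0.178]
force: [3.7, 0.5, -2.3]
width: 0.016
gripper_force: 50.0
```

It dropped about 2 mm. I press down to see whether it enters.

Emit:
{"fn": "move_arm", "kwargs": {"rows": "0 0 0 0 0 0.001 0;0 0 0 0 0 0.001 0;0 0 0 0 0 0 0"}}

```text
t: 24.45
eef_pos: [0.4869, -0.1259, 0.0924]
ee_rot: [3.141, -0.001, 0.178]
force: [5.4, -1.4, -0.9]
width: 0.0156
gripper_force: 50.0
```

Emit:
{"fn": "move_arm", "kwargs": {"rows": "0 0 0 0 0 0.001 0;0 0 0 0 0 0.001 0;0 0 0 0 0 0 0"}}

```text
t: 24.82
eef_pos: [0.4871, -0.1259, 0.091]
ee_rot: [3.141, -0.001, 0.179]
force: [4.1, 2.0, 5.0]
width: 0.0157
gripper_force: 50.0
```

Emit:
{"fn": "move_arm", "kwargs": {"rows": "0 0 0 0.001 0 0.001 0;0 0 0 0 0 0.001 0;0 0 0 0 0 0.001 0;0 0 0 0 0 0.001 0;0 0 0 0 0 0 0"}}

```text
t: 25.45
eef_pos: [0.4875, -0.1258, 0.0869]
ee_rot: [3.141, -0.0, 0.179]
force: [3.0, 1.1, 7.2]
width: 0.0158
gripper_force: 50.0
```

Emit:
{"fn": "move_arm", "kwargs": {"rows": "0 0 0 0 0 0.0015 0;0 0 0 0 0 0.0015 0;0 0 0 0 0 0.0015 0;0 0 0 0 0 0.0015 0;0 0 0 0 0 0 0"}}

```text
t: 26.08
eef_pos: [0.4876, -0.1258, 0.0809]
ee_rot: [3.141, -0.0, 0.179]
force: [2.4, 0.2, 7.4]
width: 0.0156
gripper_force: 50.0
```

Emit:
{"fn": "move_arm", "kwargs": {"rows": "0 0 0 0.0005 0 0.0015 0;0 0 0 0 0 0.0015 0;0 0 0 0 0 0.001 0;0 0 0 0 0 0 0"}}

```text
t: 26.58
eef_pos: [0.4877, -0.1258, 0.0768]
ee_rot: [3.141, 0.0, 0.179]
force: [2.5, 0.0, 8.1]
width: 0.0154
gripper_force: 50.0
```

Emit:
{"fn": "move_arm", "kwargs": {"rows": "0 0 0 0 0 0.001 0;0 0 0 0 0 0.001 0;0 0 0 0 0 0 0"}}

```text
t: 26.95
eef_pos: [0.4879, -0.1259, 0.0764]
ee_rot: [3.141, -0.0, 0.179]
force: [-2.9, 2.3, 25.4]
width: 0.016
gripper_force: 50.0
```

The collar is home (19.8 mm travel, force up to 25 N). I relax, open and retreat straight up.

Emit:
{"fn": "move_arm", "kwargs": {"rows": "0 0 0 0 0 -0.0015 0;0 0 0 0 0 0 0.045;0 0 0 0 0 0 0.045;0 0 0 0 0 0 0.045;0 0 0 0 0 0 0.045;0 0 0 0 0 -0.02 0.045;0 0 0 0 0 -0.03 0.045;0 0 0 0 0 -0.05 0.045"}}

```text
t: 27.95
eef_pos: [0.4865, -0.1257, 0.1754]
ee_rot: [-3.141, 0.004, 0.178]
force: [1.4, 0.1, 0.2]
width: 0.0448
gripper_force: 0.0
```

Emit:
{"fn": "move_arm", "kwargs": {"rows": "0 0 0 -0.02 0 -0.05 0.045;0 0 0 0 0 0 0.045;0 0 0 0 0 0 0.045"}}

```text
t: 28.32
eef_pos: [0.4678, -0.1291, 0.2256]
ee_rot: [-3.141, -0.0, 0.178]
force: [-1.0, 0.0, 0.4]
width: 0.0447
gripper_force: 0.0
```

Run:
```python
from h import *
s=arm.get_state();print(s["eef_pos"],s["t"],s["force"])
save("wrist","w5")
img,P=pts("w5")
m=(P[...,2]>.085)&(P[...,2]<.12)&(abs(P[...,0]-.487)<.03)&(abs(P[...,1]+.126)<.03);m[235:]=0
print(m.sum(),cv2.minAreaRect(P[m][:,:2].astype(np.float32)),np.median(P[m][:,2]))
n=np.load("pics/w5.npz");K=n["K"];W=np.linalg.inv(n["W"])
p=W[:3,:3]@[.487,-.126,.06]+W[:3,3];u=((K@p)[:2]/p[2]).astype(int);print(u)
cv2.imwrite("pics/c5.png",cv2.resize(img[max(u[1]-70,0):u[1]+50,u[0]-75:u[0]+75],None,fx=5,fy=5,interpolation=cv2.INTER_CUBIC))
```

```text
[ 0.46776999 -0.12910606  0.22557055] 28.325 [-1.0191185   0.00299453  0.3588818 ]
530 ((0.48764851689338684, -0.12477844208478928), (0.025612466037273407, 0.015465443022549152), 10.361160278320312) 0.09692414396952961
[321 163]
```

View pics/c5.png

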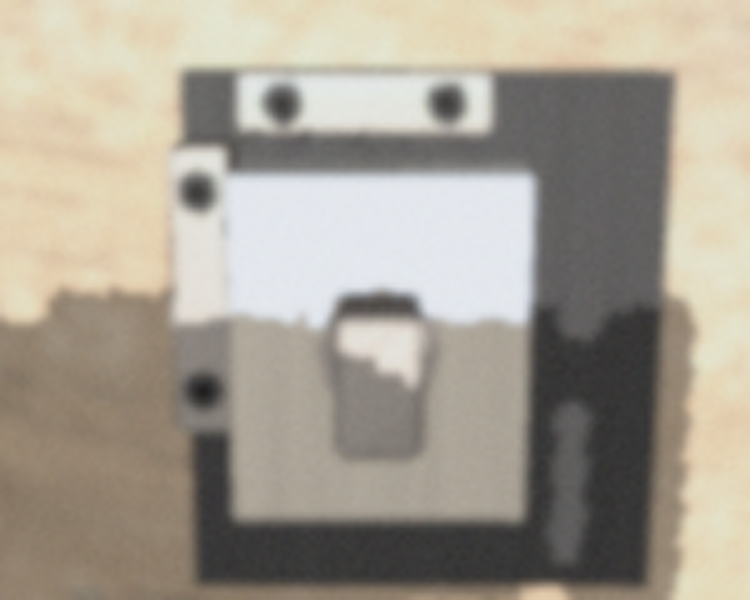

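The pin stands home with its top at z≈0.097, the plates are square and flush, and nothing else was disturbed. I hand in the job.

```bash
python3 -c "
from station import arm
print(arm.job_done())"
```

```text
the job is handed in; nothing more can be done
None
```

The pin is home through all three plates in the anchor hole, about 7 mm back from the corner and 19.8 mm deep by the arm's readings. It is released, the loose tools were not touched, and the job was handed in at about 28 s (the hand-in returned no verdict).

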